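Find the high spot of a slab roller on the runout gauge

ROBOT

A 6-joint arm with a two-finger parallel gripper is mounted at the origin on the work surface. World frame = base frame: x ahead of the robot, y to its left, z up, the work surface at z = 0. Lengths are in m, angles in rad, forces in N, time in s.
With the tool pointing down it reaches from about 0.375 to 0.75 m from the base axis. Payload 9 kg.
Tool frame: the origin (TCP) lies midway between the tips of the shut fingers; the grasp point (between the pads) lies 19 mm behind it (r.hold_point_z is the distance from the TCP to the grasp point, in m); y points along the fingers, x is the direction in which the jaws open and shut, and the axes are right-handed (so a half turn about y gives the same grasp; the last joint's range is limited). The gripper opens to 85 mm and grips with 20 to 120 N. Pads are 22 mm wide; open, the fingers measure 114 mm over their backs; the gripper's body (76 mm by 85 mm) begins 54 mm behind the grasp point. The pads swing forward as they close: fully open they stand 13 mm farther back than shut.
Start: joints at [0.947, 0.104, 0.097, 1.564, 0, 1.353], TCP at [0.237, 0.551, 0.231] pointing down, gripper open.
Joint ranges: [-2.99, 2.99], [-0.84, 1.86], [-1.1, 1.16], [-1.84, 2.11], [-1.51, 1.56], [-3.14, 3.14]. Speed limits (rad/s): [2.22, 2.22, 2.57, 3.14, 3.14, 3.14].

INTERFACE

Orientations are given as a unit quaternion [w, x, y, z].
In Python, from rig import r gives the robot as it stands.
- The arm moves only by the shell command python3 -m inch 'ROWS' [FORCE]. ROWS is JSON, a list that holds one entry, the list of rows, each a list of 5 numbers: the shift along the tool's x, y, z in mm, then the turn about the tool's y in degrees, then the opening, from 0 (shut) to 1 (fully open). In form: [[[x, y, z, yaw, grip], ...]]. A call has 1 to 20 rows; each row is the pose to reach, as a shift and turn from the pose commanded when the call began, along the tool's axes at that moment; what a row does not reach only later rows make up. A row lasts 1/12 s, in which the tool goes at most 41.7 mm and 7.16 degrees, less where a joint would pass 70% of its speed; a pose out of reach is approached as far as the arm can. A call with a gripper value outside its range is refused whole. The fingers move at their own pace and stop on an object; FORCE is the grip in N (left out, the last holds). Time passes only in rows, so rows that repeat a pose let the fingers close. It gives the time, the measured TCP pose, the force and the opening at its end, in the units of the state.
- r.read_state(): the state, without advancing time (a new reading comes with each control period).
- r.grab_frame(name): name is "side" or "top"; returns a dict with "pixels" (480x640x3 uint8, blue, green, red), "vertical_fov" (degrees; the focal length in pixels is half the picture's height over the tangent of half this angle, whatever the lens; pixels are square), "cx", "cy" (the principal point, pixels), "D" ([k1, k2, p1, p2, k3] as OpenCV has them; the pictures are not rectified), "position" and "orientation" of the camera in the world. Camera axes: x right, y down, z forward; pixel columns grow to the right and rows downward; lengths in m; the calibration is good to about 2 mm. A picture is of the moment at which its call begins. There is no depth.
- r.hand_in(): hands the job in, once; it reports no verdict.
The state is a dict: "time": time; "joints": joint angles; "joint_vel": joint speeds; "joint_torque": joint torques, N m; "tcp_pos": TCP position; "tool_rot": TCP orientation; "force": force on the tool from outside, world axes, zero at the start; "moment": the same for the moment, N m; "grip_width": opening from 0.0 (shut) to 1.0 (fully open).
Only numpy, scipy, OpenCV 4.12 (cv2) and the standard library are available. Lean on these libraries where they do the work, as an engineer would, in place of code of your own. Each camera call takes 0.05 s, during which the arm holds its last target.

TASK

Check the clay-slab roller for runout: lift it out of its wooden rest, lay it gently by its two steel journals in the V-blocks of the gauge, crank on the side away from the grip bar of the indicator arm, and let go, then swing that arm gently all the way down so that the sprung plunger bears on the wooden sleeve. Take the roller again by its crank handle, turn it through at least one full turn while watching the dial, and leave it turned so that the dial reads its highest (high spot under the plunger), the arm still down and the roller still lying in the V-blocks. Leave the teapots, the cup and the jar where they stand.

Things in the scene. Friction and masses are not known exactly. Their poses are not given: they have to be found in the camera images.
- gauge: Fixed runout gauge, dark steel base 250 x 136 mm, 14 mm thick. Origin on the table midway between its two V-blocks; x points from the V-blocks to the upright post, y along a seated roller's axis. V-blocks at y = +56 and -56 mm, 16 mm thick along y, 90 degree V open upward, 42 mm wide at the mouth, tops 100 mm above the table. Post at x = 150 mm, 165 mm tall, 56 mm wide.
- seat (a point): Where roller_center is when the roller is seated: on the V line, midway between the V-blocks, 90 mm above the table (x = y = 0 of the gauge). Its axes are the gauge's. The roller's crank belongs on the gauge's +y side. The sleeve has 8 mm of play along y between the blocks.
- swing (a joint): Hinged indicator arm, angle in rad: 0 = fully down on its stop, level, over the roller; grows as it is raised, to 1.85. Starts raised at 1.55 to 1.75, clear of the space over the V-blocks. 30 mm wide, 14 mm thick, 165 mm long. Stiff damped hinge: stays up near upright, sinks slowly to its stop by itself below about 1 rad; 2 to 9 N at its bar moves it. Slower than 2 rad/s near the bottom is gentle.
- swing_hinge (a point): Hinge of the arm on the post, at x = 150 mm, y = 0, z = 150 mm of the gauge; axis along the gauge's y. The dial (60 mm across, face 29 mm above the arm's middle) and the plunger under it sit 150 mm from the hinge, so over the middle of the sleeve when the arm is down.
- swing_bar (a point): Grip point of the arm's side bar: a black round bar, 12 mm diameter, about 70 mm long, parallel to the gauge's y, sticking out of the arm's -y side. The point is 130 mm from the hinge, in line with hinge and arm, 68 mm to the -y side of the arm's middle; 150 mm above the table when the arm is down.
- needle (a joint): Dial needle, rad: 0 with the plunger free, grows clockwise seen from the face by 0.25 rad per mm that the plunger is pressed in. With the arm down on a seated roller it swings by about 1.5 rad in all, like a sine, once per turn. Plunger: steel rod with 12 mm ball end on a 0.1 N/mm spring, about 1 N on the roller.
- roller_center (a point): The loose roller, about 0.63 kg: point on its axis at the middle of its wooden sleeve (48 mm diameter, 80 mm long). Its y runs along the roller to the crank, its z from the axis towards the crank handle (up at the start). The sleeve sits 3 mm off the axis in an unknown, fixed direction (the runout). Steel journals, 16 mm diameter, reach 76 mm either side. Stays at any angle when let go.
- crank_grip (a point): Centre of the roller's crank handle, a freely spinning wooden grip 18 mm in diameter and 34 mm long, parallel to the roller's axis, 100 mm from roller_center along the roller's y and 40 mm off the axis (along its z). The flat crank arm is at 74 to 82 mm along y. Turning takes 1 to 4 N at the handle; a weak grip slides along it or off it, 20 to 25 N holds.
- rest: Fixed low wooden rest, 75 x 140 mm, with two V-notched end boards (14 mm thick) at y = +56 and -56 mm, tops 68 mm above the table. Origin on the table in its middle. The roller lies in it at the start with its axis along the rest's y, 60 mm above the table.
- teapot_a: Small brown clay teapot, about 130 mm over spout and handle, 75 mm tall. Origin under its middle. A bystander.
- teapot_b: Larger brown clay teapot, 180 mm long, 104 mm tall. Origin under its middle. A bystander.
- teapot_c: Tall dark teapot, 175 mm long, 130 mm tall. Origin under its middle. A bystander.
- cup: Clay cup, 66 mm across, 50 mm tall. Origin under its middle. A bystander.
- jar: Dark lidded jar, 80 mm across, 106 mm tall. Origin under its middle. A bystander.
Mind the look-alikes: they are no part of the job. Leave any green look-alike of the part that bears roller_center alone.

How it is judged:
On the way, in this order (a step that is already met when the one before it is completed fails the run):
1. the roller lies in both V-blocks of the gauge, let go (x of roller_center in the frame of gauge between -0.005 and 0.005 m and y of roller_center in the frame of gauge between -0.014 and 0.014 m and z of roller_center in the frame of gauge between 0.085 and 0.094 m and angle between the y axis of roller_center and the y axis of gauge, either way round below 0.06 rad and y of crank_grip in the frame of gauge above 0.07 m and contact force between the fingers and roller below 0.1 N), for 0.2 s.
2. the indicator arm is fully down with the plunger bearing on the roller (x of roller_center in the frame of gauge between -0.005 and 0.005 m and y of roller_center in the frame of gauge between -0.014 and 0.014 m and z of roller_center in the frame of gauge between 0.085 and 0.094 m and angle between the y axis of roller_center and the y axis of gauge, either way round below 0.06 rad and y of crank_grip in the frame of gauge above 0.07 m and value of joint swing below 0.03 rad and value of joint needle above 0.5 rad), for 0.2 s.
3. turning the roller on the gauge with the arm down, its crank handle passes the bottom (value of joint swing below 0.03 rad and z of crank_grip in the frame of gauge below 0.065 m), for 0.05 s.
4. still turning, its crank handle comes up again past the level of the axis (value of joint swing below 0.03 rad and z of crank_grip in the frame of gauge above 0.095 m), for 0.05 s.
At the end, for the whole second after the job is handed in: Roller at rest in both V-blocks, crank to +y (axis within 5 mm across and in height, 14 mm along, 0.06 rad), arm down (under 0.03 rad), and dial near its highest reading (needle above 2.28 rad: high spot within about 35 degrees of the plunger) (x of roller_center in the frame of gauge between -0.005 and 0.005 m and y of roller_center in the frame of gauge between -0.014 and 0.014 m and z of roller_center in the frame of gauge between 0.085 and 0.094 m and angle between the y axis of roller_center and the y axis of gauge, either way round below 0.06 rad and y of crank_grip in the frame of gauge above 0.07 m and value of joint swing below 0.03 rad and value of joint needle between 2.28 and 3.2 rad and linear speed of roller below 0.01 m/s and angular speed of roller below 0.1 rad/s); the robot touches nothing.
It fails at once if the roller is dropped or thrown into the V-blocks (faster than 0.6 m/s there) (distance between roller_center and seat below 0.025 m and linear speed of roller above 0.6 m/s).
It fails at once if the arm is slammed down (faster than 2 rad/s near the bottom) (value of joint swing below 0.25 rad and velocity of joint swing below -2 rad/s).
It fails at once if a teapot, the cup or the jar is pushed more than 40 mm (distance of any of teapot_a, teapot_b, teapot_c, cup, jar from where it was at the start of the episode above 0.04 m).
It also fails if it takes over 72 s, if anything falls off the work surface, if the arm or the gripper's body presses on something with over 40 N, if the wrist force passes 120 N, or if a joint passes its speed limit or range.

## Working session

There is one attempt and no reset: what is moved stays moved. The work goes in short steps, Python scripts to look and compute and a shell command to move; the robot and the scene stay as the last step left them, time stands still between calls to the robot, and variables do not carry over. Pictures are saved under pics/ and viewed, and the job is handed in when it is done.

```bash
ls; mkdir -p pics; cat > h.py <<'E'
import numpy as np, cv2
from scipy.spatial.transform import Rotation as R
from rig import r
def rot(q): return R.from_quat([q[1],q[2],q[3],q[0]]).as_matrix()
def K(f):
    fl=240/np.tan(np.radians(f["vertical_fov"])/2)
    return np.array([[fl,0,f["cx"]],[0,fl,f["cy"]],[0,0,1.]])
def rays(f,px):
    p=cv2.undistortPoints(np.array(px,float).reshape(-1,1,2),K(f),np.array(f["D"],float)).reshape(-1,2)
    d=np.c_[p,np.ones(len(p))]@rot(f["orientation"]).T
    return np.array(f["position"]),d
def onplane(f,px,z):
    o,d=rays(f,px); return o+d*((z-o[2])/d[:,2])[:,None]
def proj(f,P):
    P=np.array(P,float).reshape(-1,3); M=rot(f["orientation"]).T
    return cv2.projectPoints(P,cv2.Rodrigues(M)[0],-M@np.array(f["position"]),K(f),np.array(f["D"],float))[0].reshape(-1,2)
def tri(f1,p1,f2,p2):
    o1,d1=rays(f1,[p1]);o2,d2=rays(f2,[p2]);A=np.c_[d1[0],-d2[0]]
    s=np.linalg.lstsq(A,o2-o1,rcond=None)[0]
    a=o1+s[0]*d1[0];b=o2+s[1]*d2[0];return (a+b)/2,np.linalg.norm(a-b)
E
python3 - <<'E'
from h import *
for n in("side","top"):
    f=r.grab_frame(n);cv2.imwrite(f"pics/{n}0.png",f["pixels"]);print(n,f["position"],f["orientation"],f["vertical_fov"],f["cx"],f["cy"],f["D"])
print(r.read_state(), r.hold_point_z)
E
```

```text
pics
side [-0.01274629 -0.72985508  1.22573316] [-0.32460809  0.89875508 -0.27433678  0.10774145] 47.81581371662702 313.3415661394737 247.97817538549114 [0.04235467 0.         0.         0.         0.        ]
top [0.33800107 0.029538   1.47270001] [-0.04248996  0.70872505 -0.70331026  0.03546943] 51.40318305822599 312.71917010650344 232.70222249601426 [0.03249804 0.         0.         0.         0.        ]
{'time': 0.1, 'joints': array([9.47327090e-01, 1.04620399e-01, 9.65962664e-02, 1.56390961e+00,
       3.26059140e-05, 1.35310193e+00]), 'joint_vel': array([-0.00031837, -0.00344769,  0.00169815, -0.00037985, -0.00119466,
       -0.00154727]), 'joint_torque': array([ 5.67651907e-03, -5.58207750e+01,  5.04721248e+01,  1.29097837e-02,
       -2.95583914e-04,  1.74906012e-05]), 'tcp_pos': array([0.23664996, 0.55105446, 0.23063842]), 'tool_rot': array([-0.59036081,  0.59062622,  0.38861539, -0.38937496]), 'force': array([-0.81914364,  0.12417049,  0.46729614]), 'moment': array([0.00445739, 0.04952358, 0.00533925]), 'grip_width': 0.9967244830411148} 0.0187
```

View pics/side0.png

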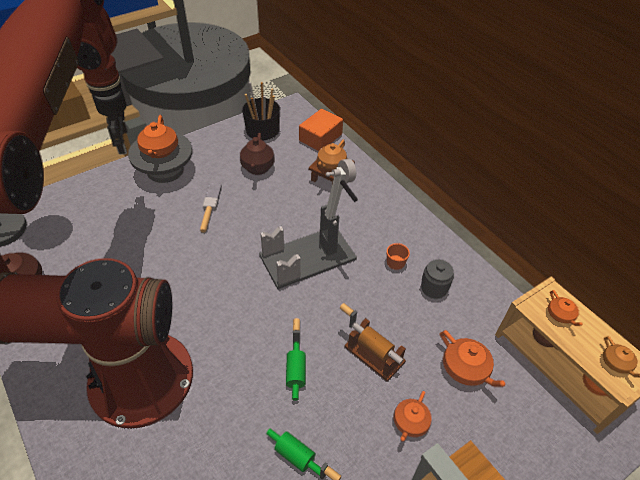

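View pics/top0.png

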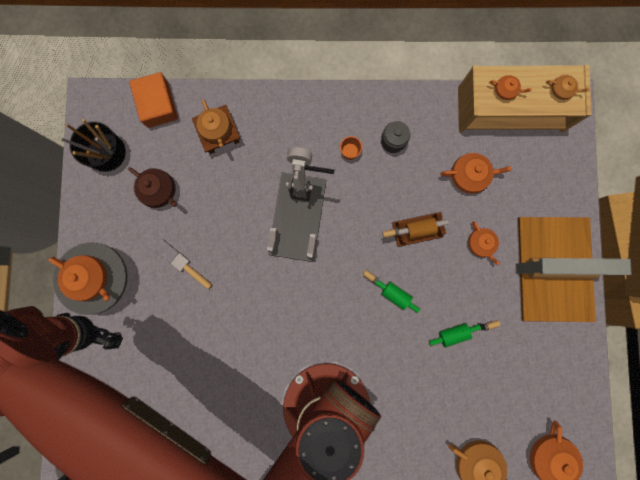

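The roller in its rest is at top (422,228) and side (376,345), with a brown wooden sleeve. The two green rollers (top (397,295) and (457,334)) are look-alikes with no rest, so I'll leave them. The gauge is at top (297,215). I'll confirm with enlarged crops.

```bash
python3 - <<'E'
import cv2,numpy as np
t=cv2.imread("pics/top0.png");s=cv2.imread("pics/side0.png")
a=cv2.resize(t[200:260,375:455],(400,300),interpolation=3);b=cv2.resize(s[295:385,330:410],(400,450),interpolation=3)
c=cv2.resize(t[140:270,260:345],(392,600),interpolation=3);d=cv2.resize(s[150:290,250:370],(400,466),interpolation=3)
o=np.zeros((600,800,3),np.uint8);o[:300,:400]=a;o[:450,400:]=b;cv2.imwrite("pics/c1.png",o)
o=np.zeros((600,800,3),np.uint8);o[:,:392]=c;o[:466,400:]=d;cv2.imwrite("pics/c2.png",o)
E
```

```text
(no output)
```

View pics/c1.png

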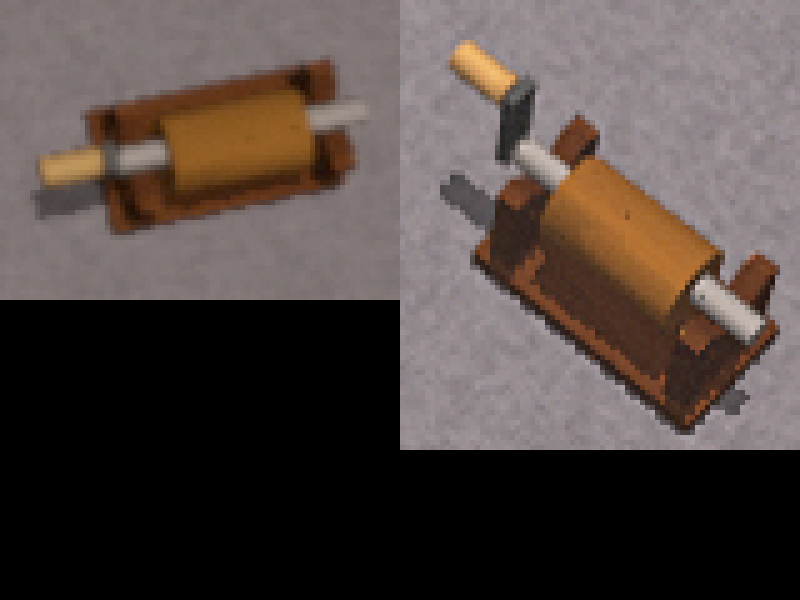

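View pics/c2.png

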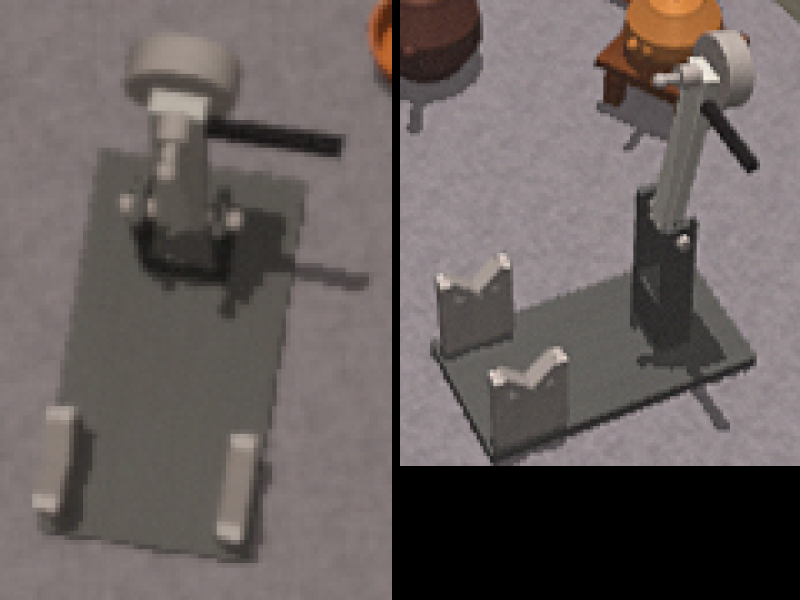

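```bash
python3 - <<'E'
from h import *
t=r.grab_frame("top");s=r.grab_frame("side")
def ct(x,y):return (260+x/4.6118-.5,140+y/4.615-.5)
def cs(x,y):return (250+(x-400)/3.3333-.5,150+y/3.3286-.5)
P=onplane(t,[ct(102,152),ct(305,180),ct(255,560),ct(40,530)],.014);print("base",P,P.mean(0))
e1=(P[0]+P[1])/2-(P[2]+P[3])/2;print(np.linalg.norm(e1),np.linalg.norm(P[0]-P[1]),np.degrees(np.arctan2(e1[1],e1[0])))
# blocks tops
V=onplane(t,[ct(61,407),ct(46,513),ct(245,435),ct(230,540)],.1);print("V",V)
print(V.mean(0), np.linalg.norm(V[0]-V[1]))
d=(V[0]+V[1]-V[2]-V[3])/2;print("sep",np.linalg.norm(d),np.degrees(np.arctan2(d[1],d[0])))
# side: V bases of front corners z=.1
print("side base", onplane(s,[cs(492,460),cs(432,348),cs(755,360)],.014))
# tops tips side
Ts=onplane(s,[cs(440,280),cs(503,258),cs(495,375),cs(560,352)],.1);print("V side",Ts,Ts.mean(0))
# roller top crop scale 5
def rt(x,y):return (375+x/5-.5,200+y/5-.5)
def rs(x,y):return (330+(x-400)/5-.5,295+y/5-.5)
print("sleeve corners z.06",onplane(t,[rt(160,118),rt(300,92),rt(172,192),rt(312,165)],.06))
J=onplane(t,[rt(368,110),rt(120,155)],.06);print("J",J)
print("handle",onplane(t,[rt(40,168),rt(103,163)],.1))
print("side J end",onplane(s,[rs(757,328),rs(512,150)],.06)); print("side handle",onplane(s,[rs(462,55),rs(520,90)],.1))
for a,b in [((368,110),(757,328)),((40,168),(462,55)),((103,163),(518,92))]: print(tri(t,rt(*a),s,rs(*b)))
E
```

```text
base [[0.67973316 0.13897711 0.014     ]
 [0.66213183 0.00758377 0.014     ]
 [0.4167505  0.03796351 0.014     ]
 [0.43476767 0.17474227 0.014     ]] [0.54834579 0.08981667 0.014     ]
0.2473939937217687 0.13256703072636009 -7.6824890006529065
V [[0.50318521 0.15488578 0.1       ]
 [0.43926786 0.16277501 0.1       ]
 [0.48704597 0.04405063 0.1       ]
 [0.42392908 0.05249424 0.1       ]]
[0.46335703 0.10355141 0.1       ] 0.06440238467172754
sep 0.11167264238380975 81.8978229119493
side base [[0.41207012 0.03689609 0.014     ]
 [0.43184635 0.167215   0.014     ]
 [0.65735047 0.00159451 0.014     ]]
V side [[0.44310238 0.16293601 0.1       ]
 [0.49981751 0.15506438 0.1       ]
 [0.42779017 0.0519405  0.1       ]
 [0.48381667 0.04316528 0.1       ]] [0.46363168 0.10327654 0.1       ]
sleeve corners z.06 [[ 0.52384085 -0.22265658  0.06      ]
 [ 0.53930303 -0.30222261  0.06      ]
 [ 0.48152357 -0.22891594  0.06      ]
 [ 0.49751249 -0.30822453  0.06      ]]
J [[ 0.52921344 -0.34045926  0.06      ]
 [ 0.50246286 -0.19972925  0.06      ]]
handle [[ 0.49026029 -0.14908275  0.1       ]
 [ 0.4932891  -0.18382748  0.1       ]]
side J end [[ 0.5304653  -0.33746913  0.06      ]
 [ 0.49242732 -0.19291145  0.06      ]]
side handle [[ 0.48753823 -0.15330099  0.1       ]
 [ 0.49916234 -0.18588734  0.1       ]]
(array([ 0.52842264, -0.33912889,  0.06473421]), np.float64(0.00034002357250073145))
(array([ 0.49081463, -0.14986667,  0.09312374]), np.float64(0.0004661937865225302))
(array([ 0.49552683, -0.18510603,  0.09951754]), np.float64(0.004912453260772325))
```

```bash
cat >> h.py <<'E'
G=np.array([.4635,.1034,0]);GY=np.radians(-7.9)
def g2w(x,y,z):
    c,s=np.cos(GY),np.sin(GY);return G+np.array([c*x-s*y,s*x+c*y,z])
def goto(P,ang):
    """tool shift mm to place TCP at P, tool x at world angle ang (deg, mod 180)"""
    st=r.read_state();T=rot(st["tool_rot"])
    sh=T.T@(np.array(P)-st["tcp_pos"])*1000
    cur=np.degrees(np.arctan2(T[1,0],T[0,0]));d=(ang-cur+90)%180-90
    # turn about tool y (down) by +a rotates -a about world z
    a=d*np.sign(T[2,1])
    print("t",round(st["time"],2),"shift",sh.round(1),"turn",round(a,1),"cur ang",round(cur,1),"j6",st["joints"][5].round(2))
E
python3 - <<'E'
from h import *
print(rot(r.read_state()["tool_rot"]).round(3))
goto([.513,-.265,.20],11.3)
E
```

```text
[[ 0.395 -0.    -0.919]
 [ 0.919 -0.001  0.395]
 [-0.001 -1.     0.   ]]
t 0.2 shift [-640.7   31.3 -576. ] turn 55.4 cur ang 66.7 j6 1.35
```

```bash
python3 -m inch '[[[-32,0,-29,3,1],[-64,0,-58,6,1],[-96,0,-86,9,1],[-128,0,-115,12,1],[-160,0,-144,15,1],[-192,0,-173,18,1],[-224,0,-202,21,1],[-256,0,-230,24,1],[-288,0,-259,27,1],[-320,0,-288,30,1],[-352,0,-317,33,1],[-384,0,-346,36,1],[-416,0,-374,39,1],[-448,0,-403,42,1],[-480,0,-432,45,1],[-512,0,-461,48,1],[-544,0,-490,51,1],[-577,0,-518,54,1],[-609,0,-547,55,1],[-641,0,-576,55,1]]]' 40
python3 - <<'E'
from h import *
goto([.513,-.265,.15],11.3);print(r.read_state()["joints"].round(2))
E
```

```text
time: 1.87
tcp_pos: [0.504, -0.2403, 0.231]
tool_rot: [0.704, -0.703, -0.072, 0.072]
force: [1.4, -0.8, 0.4]
grip_width: 1.0
t 1.87 shift [  3.8  81.  -26. ] turn 0.3 cur ang 11.6 j6 0.69
[-0.68 -0.02 -0.03  1.56  0.    0.69]
```

```bash
python3 -m inch '[[[4,40,-26,0.3,1],[4,80,-26,0.3,1],[4,81,-26,0.3,1],[4,81,-26,0.3,1],[4,81,-26,0.3,1]]]'
python3 - <<'E'
from h import *
s=r.grab_frame("side");t=r.grab_frame("top")
o=np.zeros((480,800,3),np.uint8)
o[:,:400]=cv2.resize(s["pixels"][265:385,320:420],(400,480));o[:,400:]=cv2.resize(t["pixels"][170:290,365:465],(400,480));cv2.imwrite("pics/g1.png",o)
goto([.513,-.265,.042],11.3)
E
```

```text
time: 2.28
tcp_pos: [0.5132, -0.2622, 0.1518]
tool_rot: [-0.704, 0.704, 0.071, -0.071]
force: [1.0, -0.4, 2.0]
grip_width: 1.001
t 2.38 shift [ -1.9 111.4  -1.6] turn 0.2 cur ang 11.5 j6 0.67
```

View pics/g1.png

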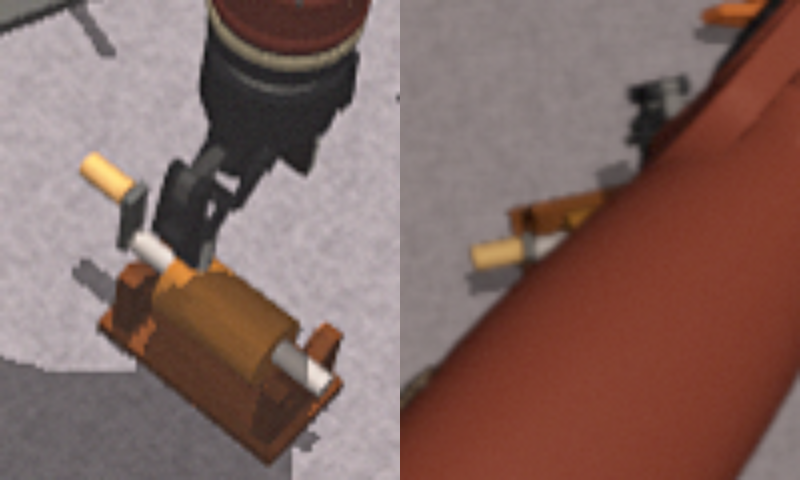

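```bash
python3 -m inch '[[[-1,25,-2,0,1],[-2,50,-2,0,1],[-2,75,-2,0,1],[-2,95,-2,0,1],[-2,110,-2,0,1],[-2,112,-2,0,1],[-2,112,-2,0,1],[-2,112,-2,0,0],[-2,112,-2,0,0],[-2,112,-2,0,0],[-2,112,-2,0,0],[-2,112,-2,0,0],[-2,112,-2,0,0],[-2,112,-2,0,0],[-2,112,-2,0,0]]]' 50
python3 - <<'E'
from h import *
s=r.grab_frame("side");cv2.imwrite("pics/g2.png",cv2.resize(s["pixels"][265:385,320:420],(500,600)))
goto([.513,-.265,.042],11.3)
E
```

```text
time: 3.63
tcp_pos: [0.5102, -0.266, 0.0393]
tool_rot: [-0.703, 0.704, 0.069, -0.071]
force: [-10.6, -1.9, 6.5]
grip_width: 0.547
t 3.68 shift [ 2.9 -2.7  0.4] turn 0.1 cur ang 11.4 j6 0.67
```

View pics/g2.png

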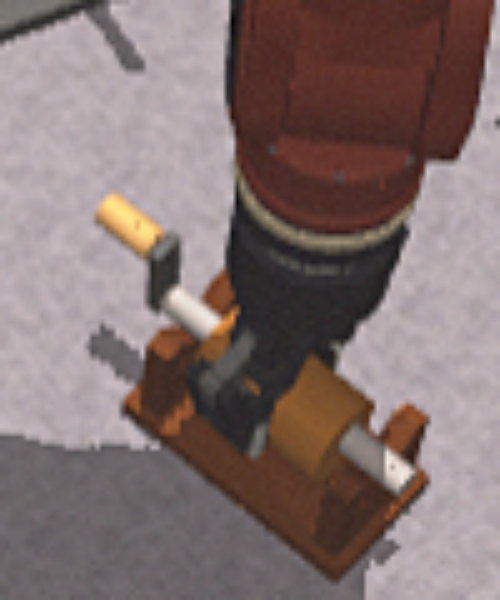

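```bash
python3 -m inch '[[[0,-15,0,0,0],[0,-30,0,0,0],[0,-60,0,0,0],[0,-90,0,0,0],[0,-120,0,0,0],[0,-140,0,0,0],[0,-140,0,0,0]]]'
python3 - <<'E'
from h import *
goto(g2w(0,0,.18),-7.9)
E
```

```text
time: 4.27
tcp_pos: [0.5132, -0.2665, 0.1835]
tool_rot: [-0.702, 0.705, 0.072, -0.069]
force: [0.1, 0.3, -4.1]
grip_width: 0.547
t 4.27 shift [ 24.7   1.6 372.4] turn 19.4 cur ang 11.5 j6 0.67
```

```bash
python3 -m inch '[[[2,0,26,2,0],[3,0,52,4,0],[5,0,78,5,0],[7,0,104,7,0],[8,0,130,8,0],[10,0,156,9,0],[12,0,182,10,0],[13,0,208,12,0],[15,0,234,13,0],[17,0,260,14,0],[18,0,286,15,0],[20,0,312,16,0],[22,0,338,17,0],[24,0,360,19,0],[25,0,372,19.4,0],[25,0,372,19.4,0],[25,0,372,19.4,0]]]'
python3 - <<'E'
from h import *
goto(g2w(0,0,.18),-7.9)
s=r.grab_frame("side");cv2.imwrite("pics/g3.png",cv2.resize(s["pixels"][150:290,230:370],(600,600),interpolation=cv2.INTER_CUBIC))
t=r.grab_frame("top");cv2.imwrite("pics/g3t.png",cv2.resize(t["pixels"][150:290,230:370],(600,600),interpolation=cv2.INTER_CUBIC))
E
```

```text
time: 5.68
tcp_pos: [0.4614, 0.1049, 0.1768]
tool_rot: [-0.705, 0.706, -0.049, 0.048]
force: [0.8, -1.2, -5.7]
grip_width: 0.55
t 5.68 shift [ 2.2 -3.2 -1.2] turn 0.1 cur ang -7.8 j6 1.65
```

View pics/g3.png

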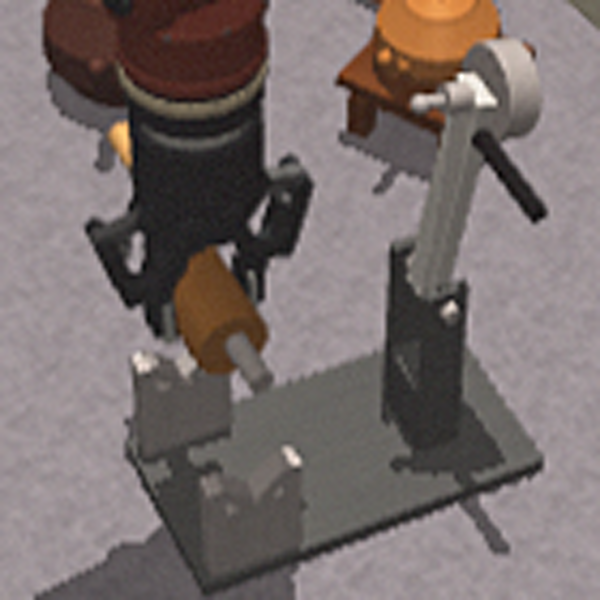

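View pics/g3t.png

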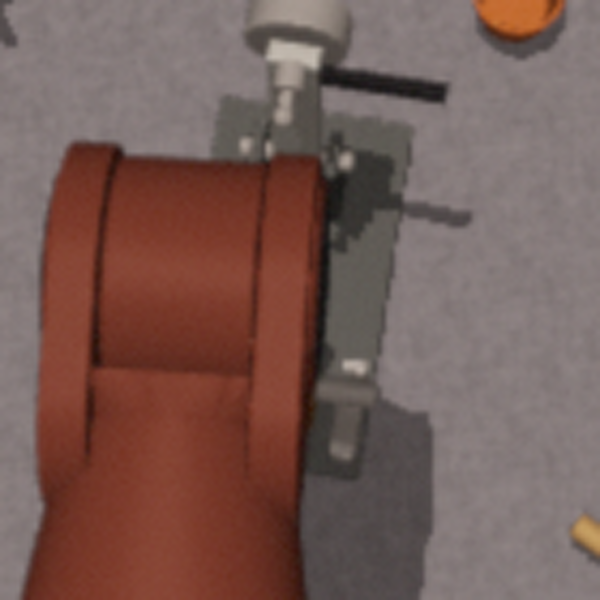

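```bash
python3 - <<'E'
from h import *
s=r.grab_frame("side");t=r.grab_frame("top")
k=600/140
p,e=tri(t,(230+377/k-.5,150+393/k-.5),s,(230+261/k-.5,150+380/k-.5));print(p,e)
c=g2w(0,0,0);c_,s_=np.cos(GY),np.sin(GY);d=p-G;print("gauge xyz",c_*d[0]+s_*d[1],-s_*d[0]+c_*d[1],d[2])
# predicted pixel for ideal
for P in [g2w(0,-.076,.196),g2w(0,-.04,.196),g2w(0,.1,.236)]:
    print(((proj(s,P)-[[230,150]]+.5)*k).round(),((proj(t,P)-[[230,150]]+.5)*k).round())
print(r.read_state()["tcp_pos"])
E
```

```text
[0.4563366  0.03082555 0.19927348] 0.0018235674933780607
gauge xyz 0.0028795425601624005 -0.07287025034936853 0.19927347757830627
[[260. 389.]] [[381. 400.]]
[[235. 347.]] [[321. 392.]]
[[139. 151.]] [[ 82. 351.]]
[0.46217125 0.1037411  0.17779193]
```

```bash
python3 -m inch '[[[-1.5,20,-2.5,0,0],[-1.5,40,-2.5,0,0],[-1.5,60,-2.5,0,0],[-1.5,75,-2.5,0,0],[-1.5,85,-2.5,0,0],[-1.5,90,-2.5,0,0],[-1.5,90,-2.5,0,0],[-1.5,90,-2.5,0,0]]]'
python3 - <<'E'
from h import *
s=r.grab_frame("side");cv2.imwrite("pics/g4.png",cv2.resize(s["pixels"][190:290,240:340],(600,600),interpolation=cv2.INTER_CUBIC))
st=r.read_state();print(st["tcp_pos"],st["force"])
E
```

```text
time: 6.55
tcp_pos: [0.4607, 0.102, 0.0889]
tool_rot: [0.705, -0.705, 0.049, -0.049]
force: [-0.8, -0.2, -4.7]
grip_width: 0.547
[0.46106841 0.10206616 0.08935267] [ 0.62643246 -0.61445278 -6.26138924]
```

View pics/g4.png

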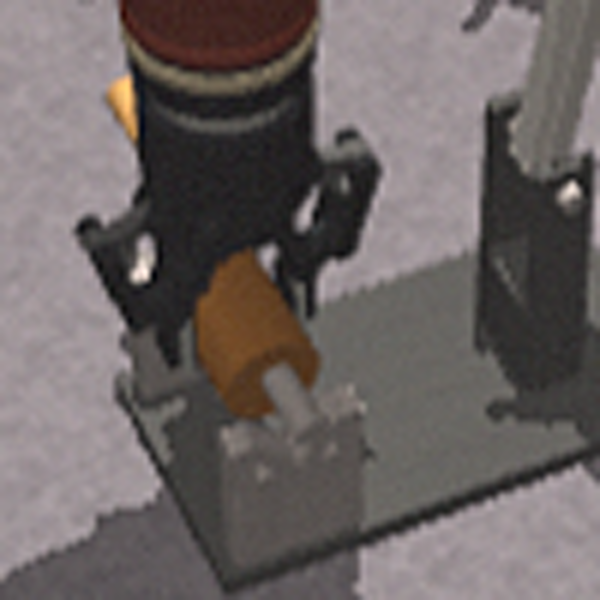

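```bash
python3 -m inch '[[[-0.5,5,0,0,0],[-1,9,0,0,0],[-1,12,0,0,0],[-1,14,0,0,0],[-1,14,0,0,0],[-1,14,0,0,0]]]'
python3 - <<'E'
from h import *
s=r.grab_frame("side");cv2.imwrite("pics/g5.png",cv2.resize(s["pixels"][190:290,240:340],(600,600),interpolation=cv2.INTER_CUBIC))
st=r.read_state();print(st["tcp_pos"],st["force"])
E
```

```text
time: 7.1
tcp_pos: [0.4593, 0.1024, 0.0742]
tool_rot: [0.705, -0.705, 0.049, -0.049]
force: [0.2, -0.5, -6.1]
grip_width: 0.549
[0.45938844 0.10237902 0.07434396] [ 0.80984069 -0.03492705 -6.73158596]
```

View pics/g5.png

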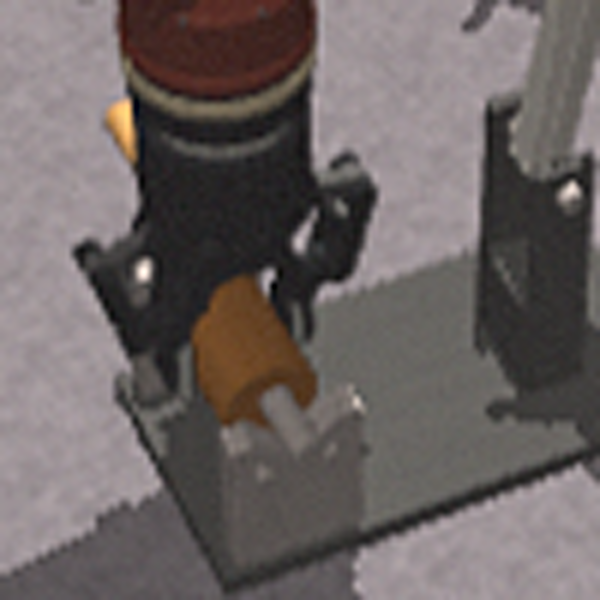

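```bash
python3 -m inch '[[[0,2,0,0,0],[0,3,0,0,0],[0,3,0,0,0]]]';python3 -m inch '[[[0,1,0,0,0],[0,2,0,0,0],[0,2,0,0,0]]]'
```

```text
time: 7.4
tcp_pos: [0.4599, 0.1023, 0.0715]
tool_rot: [0.705, -0.705, 0.049, -0.049]
force: [1.0, -0.7, -4.0]
grip_width: 0.547
time: 7.65
tcp_pos: [0.4604, 0.1023, 0.0704]
tool_rot: [0.705, -0.705, 0.048, -0.05]
force: [1.8, 0.2, 3.1]
grip_width: 0.549
```

```bash
python3 -m inch '[[[0,0.5,0,0,0.7],[0,0.5,0,0,0.85],[0,0,0,0,1],[0,0,0,0,1],[0,0,0,0,1],[0,0,0,0,1],[0,-10,0,0,1],[0,-40,0,0,1],[0,-75,0,0,1],[0,-115,0,0,1],[0,-155,0,0,1],[0,-170,0,0,1],[0,-170,0,0,1]]]'
python3 - <<'E'
from h import *
s=r.grab_frame("side");cv2.imwrite("pics/g6.png",cv2.resize(s["pixels"][160:290,240:370],(600,600),interpolation=cv2.INTER_CUBIC))
t=r.grab_frame("top");cv2.imwrite("pics/g6t.png",cv2.resize(t["pixels"][140:270,250:380],(600,600),interpolation=cv2.INTER_CUBIC))
print(r.read_state()["tcp_pos"])
E
```

```text
time: 8.73
tcp_pos: [0.4612, 0.1022, 0.2449]
tool_rot: [0.705, -0.705, 0.046, -0.052]
force: [0.6, 0.6, -0.3]
grip_width: 0.997
[0.45975707 0.10233205 0.24025014]
```

View pics/g6.png

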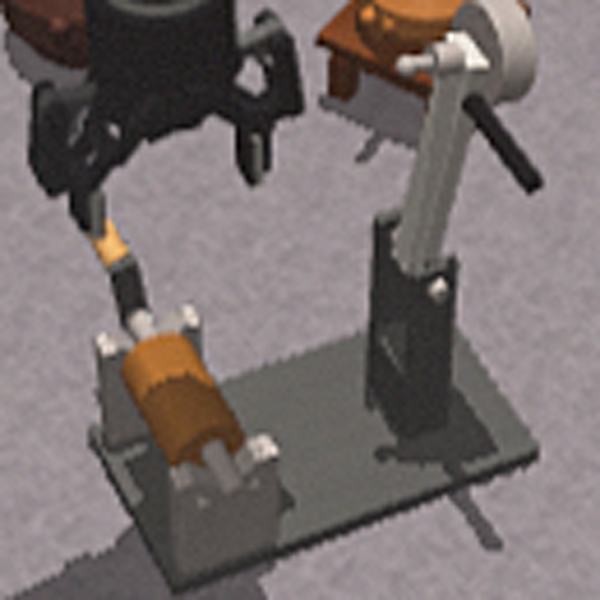

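View pics/g6t.png

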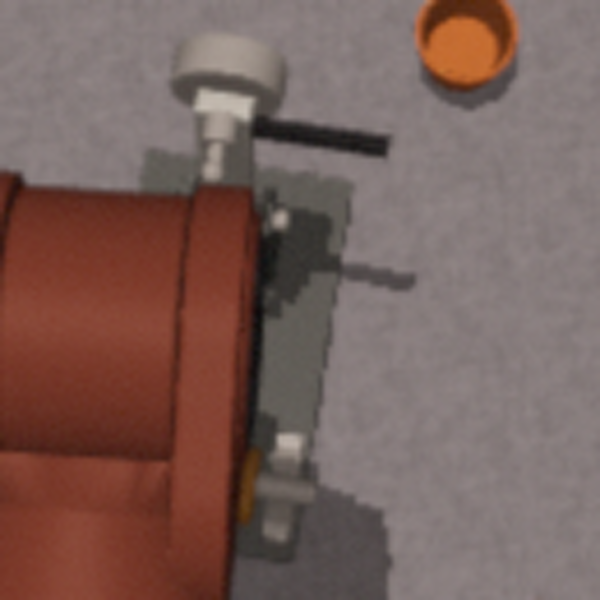

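```bash
python3 - <<'E'
from h import *
s=r.grab_frame("side");t=r.grab_frame("top");k=600/130
T=lambda x,y:(250+x/k-.5,140+y/k-.5);S=lambda x,y:(240+x/k-.5,160+y/k-.5)
c_,s_=np.cos(GY),np.sin(GY)
for a,b in [((385,146),(536,183)),((262,128),(475,102))]:
    p,e=tri(t,T(*a),s,S(*b));d=p-G;print(p,e,"gauge",c_*d[0]+s_*d[1],-s_*d[0]+c_*d[1],d[2])
for th in(1.55,1.65,1.75):
    x=.15-.13*np.cos(th);z=.15+.13*np.sin(th)
    print(th,g2w(x,-.068,z),(proj(t,g2w(x,-.1,z))-[250,140]+.5)*k,(proj(s,g2w(x,-.1,z))-[240,160]+.5)*k)
E
```

```text
[ 0.6234252  -0.0067395   0.27604203] 0.0023695157754360305 gauge 0.17354549695017707 -0.08711336806502795 0.2760420259143377
[0.63121546 0.05873568 0.28020023] 0.0011694564251231332 gauge 0.17226262096427666 -0.021188853176579613 0.28020022729594984
1.55 [0.60005252 0.01580023 0.27997189] [[403.47929139 194.06983711]] [[502.99840957 208.86253817]]
1.65 [0.61291829 0.01401496 0.27959245] [[406.91419783 170.26772515]] [[524.37864525 201.83290421]]
1.75 [0.62568226 0.01224381 0.27791817] [[410.21089023 147.28788279]] [[545.27140317 196.62257779]]
```

```bash
python3 - <<'E'
from h import *
goto(g2w(0,-.078,.325),-7.9)
goto(g2w(.173,-.078,.325),-7.9)
E
```

```text
t 8.93 shift [  4.4 -86.7 -76.4] turn -0.1 cur ang -8.0 j6 1.65
t 8.93 shift [177.4 -86.9 -76.2] turn -0.1 cur ang -8.0 j6 1.65
```

```bash
python3 -m inch '[[[0,-30,0,0,1],[0,-60,-15,0,1],[2,-87,-40,0,0.8],[4,-87,-76,0,0.6],[30,-87,-76,0,0.5],[60,-87,-76,0,0.5],[95,-87,-76,0,0.5],[130,-87,-76,0,0.5],[160,-87,-76,0,0.5],[177,-87,-76,0,0.5],[177,-87,-76,0,0.5],[177,-87,-76,0,0.5],[177,-87,-76,0,0.5]]]'
python3 - <<'E'
from h import *
goto(g2w(.173,-.078,.262),-7.9)
s=r.grab_frame("side");cv2.imwrite("pics/a1.png",cv2.resize(s["pixels"][120:250,280:410],(600,600),interpolation=cv2.INTER_CUBIC))
E
```

```text
time: 10.02
tcp_pos: [0.6233, 0.0029, 0.3255]
tool_rot: [0.706, -0.705, 0.05, -0.048]
force: [-0.7, -0.1, -0.4]
grip_width: 0.499
t 10.02 shift [ 1.  63.5 -0.4] turn -0.0 cur ang -7.9 j6 1.5
```

View pics/a1.png

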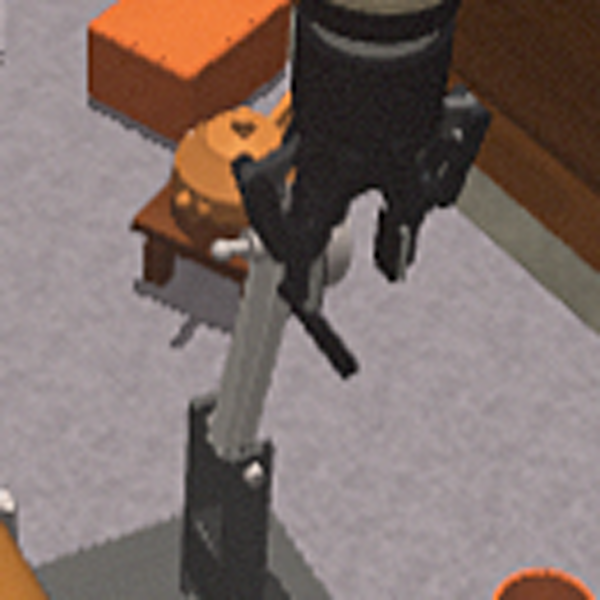

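```bash
python3 -m inch '[[[0,20,0,0,0.5],[1,35,0,0,0.5],[1,46,0,0,0.5],[1,46,0,0,0.5]]]'
python3 - <<'E'
from h import *
goto(g2w(.173,-.078,.262),-7.9)
s=r.grab_frame("side");cv2.imwrite("pics/a2.png",cv2.resize(s["pixels"][120:250,280:410],(600,600),interpolation=cv2.INTER_CUBIC))
E
```

```text
time: 10.4
tcp_pos: [0.6235, 0.0029, 0.2783]
tool_rot: [0.706, -0.705, 0.05, -0.048]
force: [-1.1, 0.8, 0.4]
grip_width: 0.502
t 10.4 shift [ 0.8 16.3 -0.5] turn -0.0 cur ang -7.9 j6 1.5
```

View pics/a2.png

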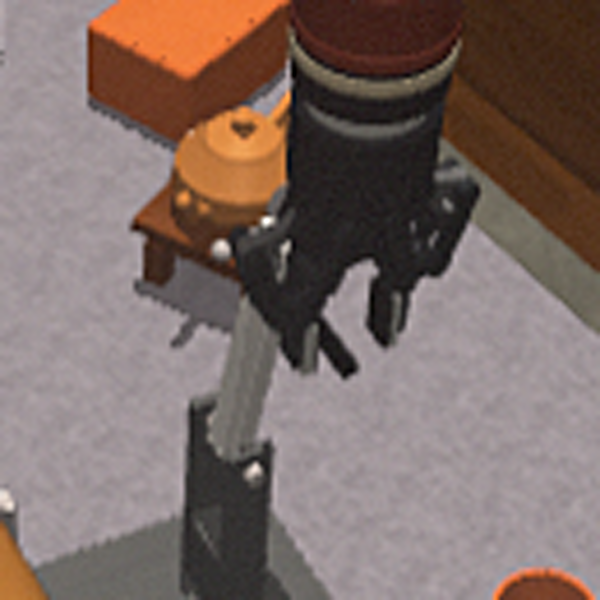

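```bash
python3 -m inch '[[[1,8,0,0,0.5],[1,16,0,0,0.4],[1,16,0,0,0.3],[1,16,0,0,0.3],[-5,15,0,0,0.3],[-12,14,0,0,0.3],[-19,14,0,0,0.3],[-28,14,0,0,0.3],[-37,15,0,0,0.3],[-45,16,0,0,0.3],[-54,18,0,0,0.3],[-62,21,0,0,0.3],[-70,23,0,0,0.3],[-78,26,0,0,0.3],[-86,30,0,0,0.3],[-93,34,0,0,0.3],[-99,39,0,0,0.3],[-105,43,0,0,0.3],[-109,46,0,0,0.3],[-109,46,0,0,0.3]]]'
python3 - <<'E'
from h import *
s=r.grab_frame("side");cv2.imwrite("pics/a3.png",cv2.resize(s["pixels"][130:280,250:400],(600,600),interpolation=cv2.INTER_CUBIC))
E
```

```text
time: 12.12
tcp_pos: [0.5161, 0.0178, 0.2339]
tool_rot: [0.705, -0.705, 0.049, -0.049]
force: [0.6, 0.2, 0.7]
grip_width: 0.302
```

View pics/a3.png

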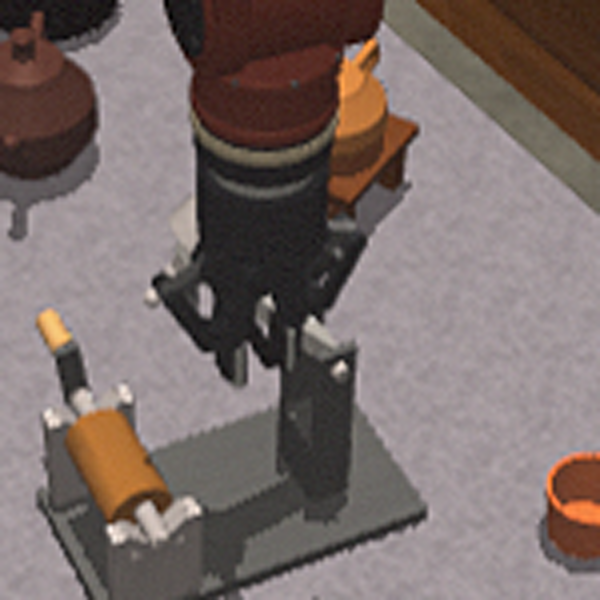

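```bash
python3 -m inch '[[[-5,5,0,0,0.3],[-10,10,0,0,0.3],[-14,14,0,0,0.3],[-18,19,0,0,0.3],[-22,25,0,0,0.3],[-25,31,0,0,0.3],[-28,36,0,0,0.3],[-31,42,0,0,0.3],[-34,48,0,0,0.3],[-36,54,0,0,0.3],[-38,60,0,0,0.3],[-40,66,0,0,0.35],[-42,72,0,0,0.4],[-43,78,0,0,0.4],[-43,80,0,0,0.4]]]'
python3 - <<'E'
from h import *
s=r.grab_frame("side");cv2.imwrite("pics/a4.png",cv2.resize(s["pixels"][130:280,250:400],(600,600),interpolation=cv2.INTER_CUBIC))
E
```

```text
time: 13.42
tcp_pos: [0.4741, 0.0236, 0.1532]
tool_rot: [0.706, -0.705, 0.049, -0.049]
force: [0.2, 0.2, 0.3]
grip_width: 0.398
```

View pics/a4.png

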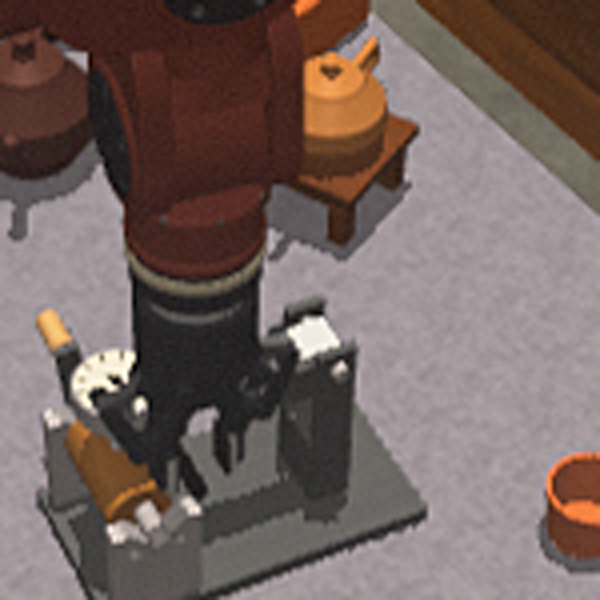

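```bash
python3 -m inch '[[[0,0,0,0,0.45],[0,0,0,0,0.45],[0,0,0,0,0.45],[0,0,0,0,0.45],[0,-20,0,0,0.45],[0,-45,0,0,0.45],[0,-75,-20,0,0.45],[0,-110,-50,0,0.5],[0,-110,-90,0,0.5],[0,-110,-130,0,0.5],[0,-110,-130,0,0.5]]]'
python3 - <<'E'
from h import *
s=r.grab_frame("side");cv2.imwrite("pics/a5.png",cv2.resize(s["pixels"][170:290,240:360],(600,600),interpolation=cv2.INTER_CUBIC))
t=r.grab_frame("top");cv2.imwrite("pics/a5t.png",cv2.resize(t["pixels"][160:280,240:360],(600,600),interpolation=cv2.INTER_CUBIC))
E
```

```text
time: 14.38
tcp_pos: [0.4562, -0.1113, 0.2649]
tool_rot: [-0.704, 0.706, -0.051, 0.051]
force: [-0.0, -0.4, -0.2]
grip_width: 0.5
```

View pics/a5.png

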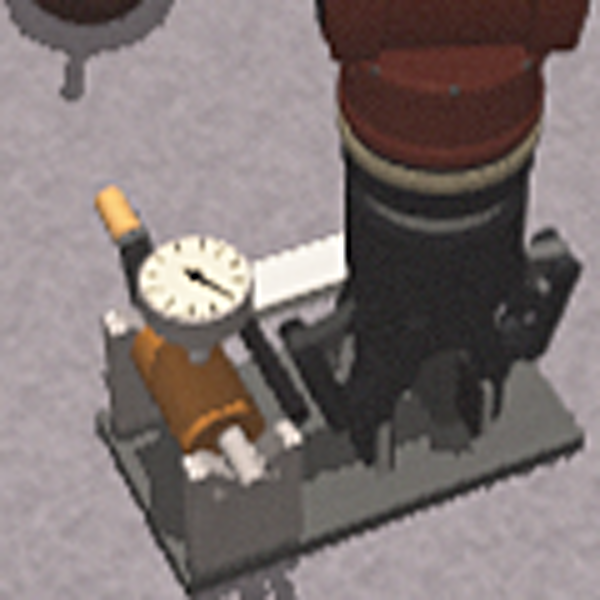

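View pics/a5t.png

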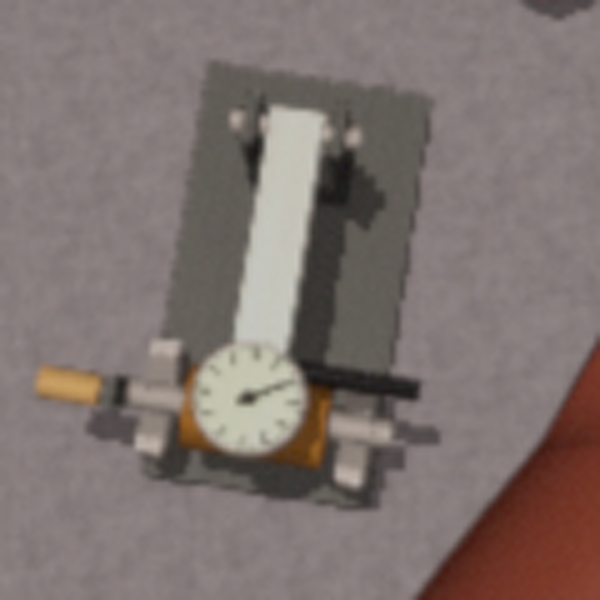

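```bash
python3 - <<'E'
from h import *
s=r.grab_frame("side");t=r.grab_frame("top");k=5
T=lambda x,y:(240+x/k-.5,160+y/k-.5);S=lambda x,y:(240+x/k-.5,170+y/k-.5)
c_,s_=np.cos(GY),np.sin(GY)
for a,b in [((69,384),(118,212)),((390,432),(250,470)),((295,240),(240,410))][:2]:
    p,e=tri(t,T(*a),s,S(*b));d=p-G;print(p,e,"gauge",c_*d[0]+s_*d[1],-s_*d[0]+c_*d[1],d[2])
print((proj(s,[g2w(.02,-.088,.15),g2w(0,-.076,.09),g2w(0,.117,.13),g2w(0,.083,.13)])-[240,170]+.5)*k)
print((proj(t,[g2w(.02,-.088,.15),g2w(0,-.076,.09),g2w(0,.117,.13),g2w(0,.083,.13)])-[240,160]+.5)*k)
goto(g2w(0,.106,.265),-7.9)
goto(g2w(0,.106,.116),-7.9)
cv2.imwrite("pics/b0.png",cv2.resize(t["pixels"][160:280,240:360],(600,600),interpolation=cv2.INTER_CUBIC))
E
```

```text
[0.47526501 0.20417377 0.13236974] 0.0004500220604906564 gauge -0.0021974550362762572 0.10143441158258988 0.13236974013126868
[0.45216394 0.03092564 0.09971192] 0.0028274803365975184 gauge -0.0012672658452058082 -0.07334461625479156 0.09971192443771826
[[300.42197238 415.05006883]
 [257.21567907 483.64460773]
 [111.38326835 195.54111107]
 [135.34190399 235.41380737]]
[[421.80327477 391.08945366]
 [393.93033401 434.18630323]
 [ 41.66526546 376.70362751]
 [103.60993949 385.72332086]]
t 14.58 shift [-22.1  -0.6 313.1] turn -0.1 cur ang -8.0 j6 1.2
t 14.58 shift [-22.1 148.4 313.1] turn -0.1 cur ang -8.0 j6 1.2
```

View pics/b0.png

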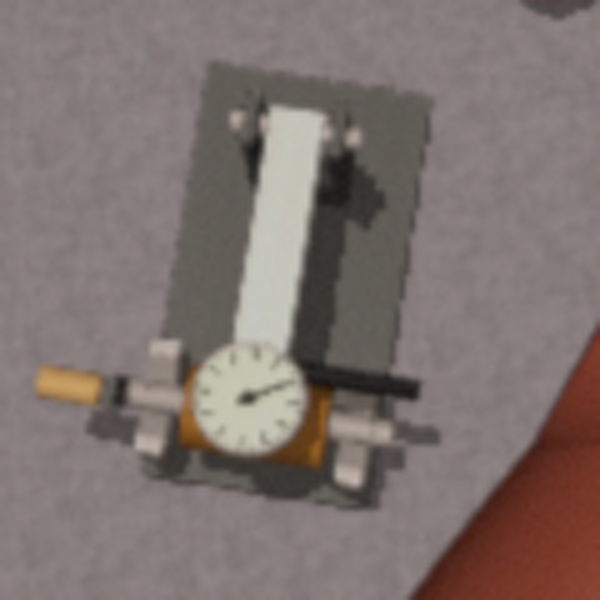

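```bash
python3 -m inch '[[[-5,0,30,0,0.6],[-10,0,62,0,0.6],[-15,0,95,0,0.6],[-22,0,130,0,0.6],[-22,0,165,0,0.6],[-22,0,200,0,0.6],[-22,0,235,0,0.6],[-23,0,270,0,0.6],[-23,0,300,0,0.6],[-23,0,313,0,0.6],[-23,0,313,0,0.6],[-23,0,313,0,0.6],[-23,30,313,0,0.6],[-23,60,313,0,0.6],[-23,85,313,0,0.6],[-23,100,313,0,0.6],[-23,100,313,0,0.6]]]' 25
python3 - <<'E'
from h import *
goto(g2w(-.001,.106,.116),-7.9)
s=r.grab_frame("side");cv2.imwrite("pics/b1.png",cv2.resize(s["pixels"][150:270,210:330],(600,600),interpolation=cv2.INTER_CUBIC))
E
```

```text
time: 16.0
tcp_pos: [0.4751, 0.2064, 0.1607]
tool_rot: [-0.705, 0.706, -0.051, 0.048]
force: [-0.4, 0.6, -0.0]
grip_width: 0.6
t 16.0 shift [ 1.9 44.7  2.5] turn -0.1 cur ang -8.0 j6 1.87
```

View pics/b1.png

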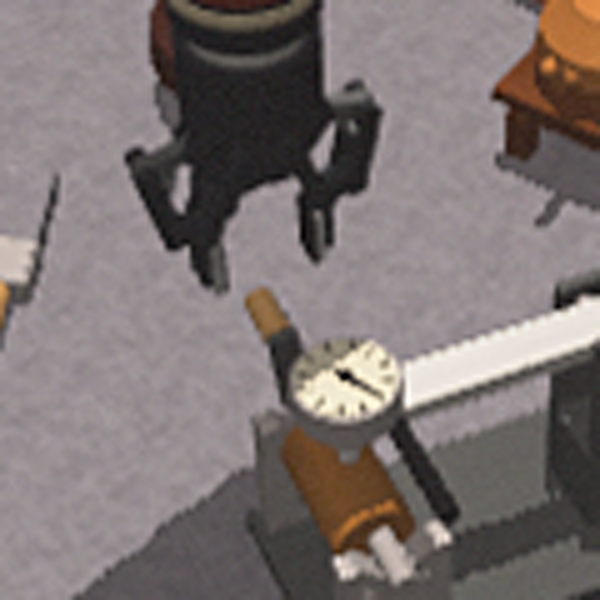

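Fingers are straddling above the handle. Now lowering and gripping.

```bash
python3 -m inch '[[[1,20,2,0,0.6],[1,38,2,0,0.6],[1,44,2,0,0.6],[1,44,2,0,0.6],[1,44,2,0,0],[1,44,2,0,0],[1,44,2,0,0],[1,44,2,0,0],[1,44,2,0,0],[1,44,2,0,0]]]' 25
python3 - <<'E'
from h import *
goto(g2w(0,.106,.116),-7.9)
s=r.grab_frame("side");t=r.grab_frame("top")
o=np.zeros((400,800,3),np.uint8);o[:,:400]=cv2.resize(s["pixels"][170:270,220:320],(400,400),interpolation=2);o[:,400:]=cv2.resize(t["pixels"][180:280,240:340],(400,400),interpolation=2);cv2.imwrite("pics/b2.png",o)
E
```

```text
time: 16.88
tcp_pos: [0.4793, 0.2098, 0.1217]
tool_rot: [0.706, -0.705, 0.048, -0.05]
force: [-1.1, -0.4, 6.5]
grip_width: 0.198
t 16.88 shift [-1.   5.7 -1.6] turn -0.1 cur ang -8.0 j6 1.87
```

View pics/b2.png

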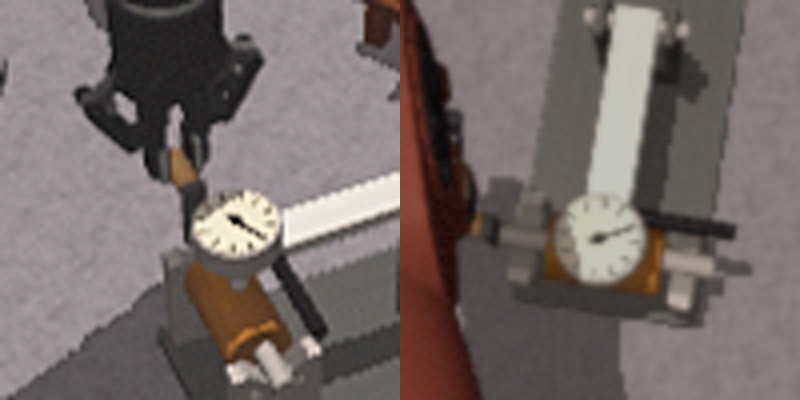

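```bash
python3 -m inch '[[[3,-4,0,0,0],[7,-3.4,0,0,0],[13.7,-1.6,0,0,0],[20,1.4,0,0,0],[25.7,5.4,0,0,0],[30.6,10.3,0,0,0],[34.6,16,0,0,0],[37.6,22.3,0,0,0],[39.4,29,0,0,0],[40,36,0,0,0],[40,36,0,0,0]]]'
cat >> h.py <<'E'
def dial(n):
    t=r.grab_frame("top");s=r.grab_frame("side")
    o=np.zeros((400,800,3),np.uint8);o[:,:400]=cv2.resize(s["pixels"][180:280,220:320],(400,400),interpolation=2);o[:,400:]=cv2.resize(t["pixels"][180:280,240:340],(400,400),interpolation=2);cv2.imwrite(n,o)
    c=proj(t,g2w(0,0,.179))[0]
    im=cv2.resize(t["pixels"],None,fx=8,fy=8,interpolation=2);g=cv2.cvtColor(im,6).astype(float)
    C=(c+.5)*8
    # dark pixels along rays
    best=[]
    for a in np.arange(0,360,3):
        rr=np.arange(2,9)*8; 
        xs=C[0]+np.cos(np.radians(a))*np.arange(16,72,4);ys=C[1]+np.sin(np.radians(a))*np.arange(16,72,4)
        best.append(cv2.remap(g.astype(np.float32),xs.astype(np.float32),ys.astype(np.float32),1).mean())
    best=np.array(best);i=best.argmin();print("dial c",c.round(1),"needle img angle(cw deg, 0=right)",i*3,best[i].round(),np.median(best).round())
E
python3 - <<'E'
from h import *
goto(g2w(.04,.106,.0783),-7.9);dial("pics/d90.png");print(r.read_state()["force"])
E
```

```text
time: 17.9
tcp_pos: [0.5182, 0.2041, 0.0828]
tool_rot: [-0.705, 0.705, -0.049, 0.049]
force: [2.4, 0.9, -0.7]
grip_width: 0.197
t 17.9 shift [-0.4  4.5 -1.3] turn -0.1 cur ang -8.0 j6 1.85
dial c [289.5 239.3] needle img angle(cw deg, 0=right) 42 136.0 186.0
[ 0.79669217  0.2325659  -0.13846278]
```

View pics/d90.png

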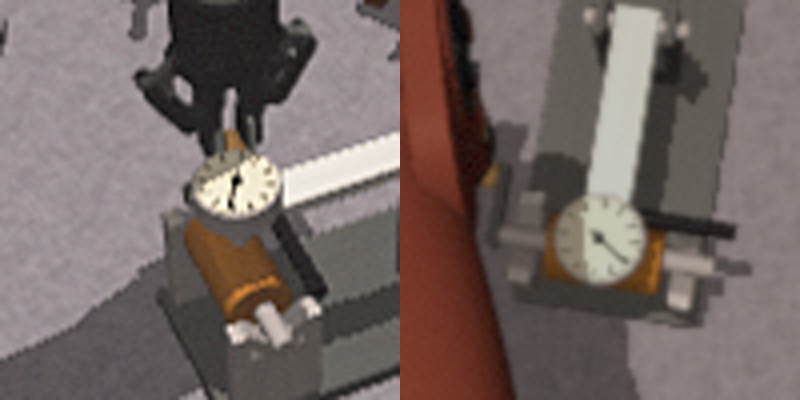

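```bash
python3 -m inch '[[[-0.6,7,0,0,0],[-2.4,13.7,0,0,0],[-5.4,20,0,0,0],[-9.4,25.7,0,0,0],[-11.7,28.3,0,0,0],[-11.7,28.3,0,0,0]]]'
python3 - <<'E'
from h import *
dial("pics/d135.png")
E
python3 -m inch '[[[-3,2.3,0,0,0],[-8.3,6.3,0,0,0],[-14.6,9.3,0,0,0],[-21.3,11.1,0,0,0],[-28.3,11.7,0,0,0],[-28.3,11.7,0,0,0]]]'
python3 - <<'E'
from h import *
dial("pics/d180.png");goto(g2w(0,.106,.042),-7.9)
E
```

```text
time: 18.5
tcp_pos: [0.5051, 0.206, 0.0548]
tool_rot: [0.705, -0.705, 0.05, -0.048]
force: [1.9, 1.6, -2.8]
grip_width: 0.196
dial c [289.5 239.3] needle img angle(cw deg, 0=right) 66 137.0 185.0
time: 19.1
tcp_pos: [0.4761, 0.21, 0.0436]
tool_rot: [-0.705, 0.706, -0.05, 0.048]
force: [0.8, -0.0, -4.1]
grip_width: 0.196
dial c [289.5 239.3] needle img angle(cw deg, 0=right) 48 141.0 188.0
t 19.2 shift [ 0.7  2.1 -1.4] turn -0.0 cur ang -7.9 j6 1.87
```

View pics/d135.png

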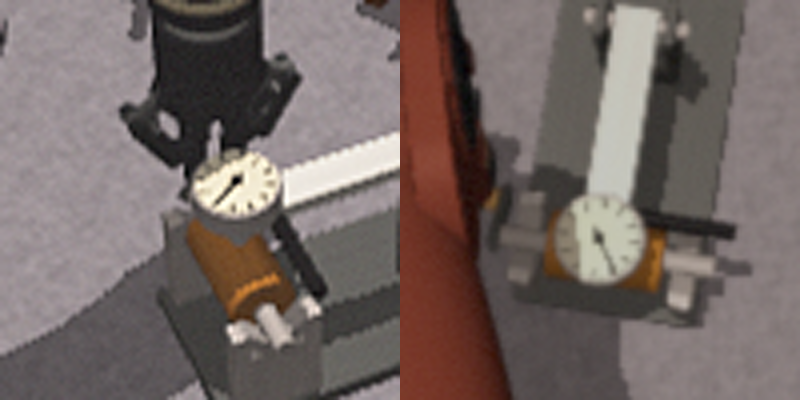

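View pics/d180.png

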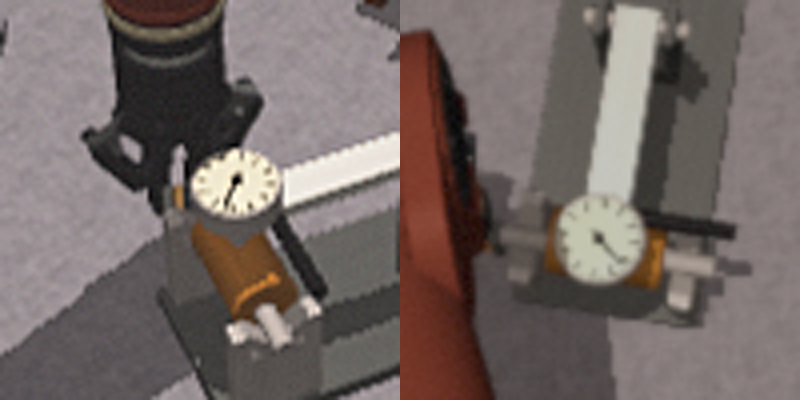

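```bash
python3 -m inch '[[[-7,-0.6,0,0,0],[-13.7,-2.4,0,0,0],[-20,-5.4,0,0,0],[-25.7,-9.4,0,0,0],[-30.6,-14.3,0,0,0],[-34.6,-20,0,0,0],[-37.6,-26.3,0,0,0],[-39.4,-33,0,0,0],[-40,-40,0,0,0],[-40,-40,0,0,0]]]'
python3 - <<'E'
from h import *
dial("pics/d270.png");goto(g2w(-.04,.106,.08),-7.9)
E
python3 -m inch '[[[0.6,-7,0,0,0],[2.4,-13.7,0,0,0],[5.4,-20,0,0,0],[9.4,-25.7,0,0,0],[14.3,-30.6,0,0,0],[20,-34.6,0,0,0],[26.3,-37.6,0,0,0],[33,-39.4,0,0,0],[40,-40,0,0,0],[40,-40,0,0,0]]]'
python3 - <<'E'
from h import *
dial("pics/d360.png");goto(g2w(0,.106,.121),-7.9)
E
```

```text
time: 20.03
tcp_pos: [0.4397, 0.2154, 0.0865]
tool_rot: [0.706, -0.705, 0.048, -0.05]
force: [-3.4, -0.2, 1.7]
grip_width: 0.194
dial c [289.5 239.3] needle img angle(cw deg, 0=right) 336 133.0 186.0
t 20.13 shift [-0.7  5.  -1.7] turn -0.1 cur ang -8.0 j6 1.9
time: 20.97
tcp_pos: [0.4795, 0.2095, 0.1241]
tool_rot: [0.705, -0.705, 0.049, -0.049]
force: [-0.2, 1.0, -2.9]
grip_width: 0.198
dial c [289.5 239.3] needle img angle(cw deg, 0=right) 351 129.0 186.0
t 21.07 shift [-0.2  2.9 -1.4] turn -0.1 cur ang -8.0 j6 1.87
```

View pics/d270.png

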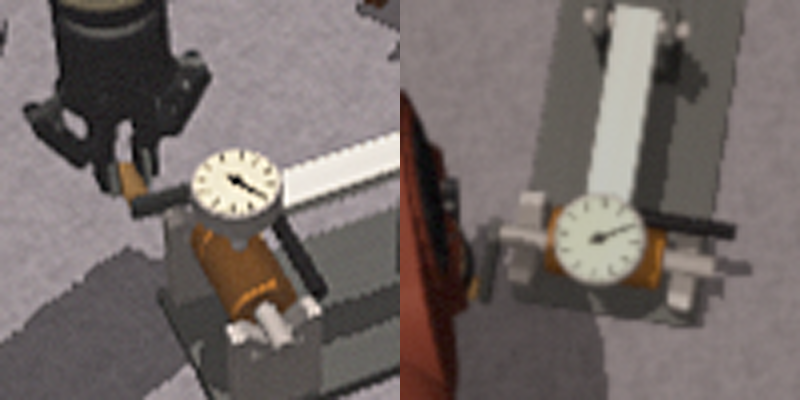

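View pics/d360.png

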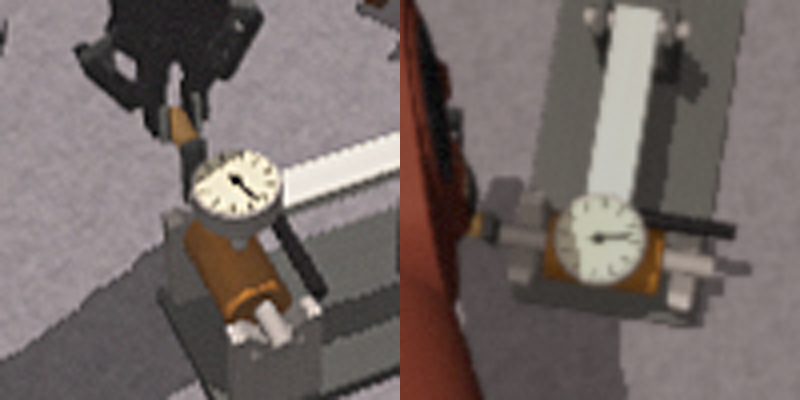

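```bash
python3 -m inch '[[[7,0.6,0,0,0],[13.7,2.4,0,0,0],[20,5.4,0,0,0],[25.7,9.4,0,0,0],[30.6,14.3,0,0,0],[34.6,20,0,0,0],[37.6,26.3,0,0,0],[39.4,33,0,0,0],[40,40,0,0,0],[39.4,47,0,0,0],[37.6,53.7,0,0,0],[34.6,60,0,0,0],[30.6,65.7,0,0,0],[29.5,67,0,0,0],[29.5,67,0,0,0],[29.5,67,0,0,0]]]'
python3 - <<'E'
from h import *
dial("pics/e1.png");goto(g2w(.0295,.106,.054),-7.9);print(r.read_state()["force"])
E
```

```text
time: 22.4
tcp_pos: [0.507, 0.2058, 0.057]
tool_rot: [0.705, -0.705, 0.049, -0.049]
force: [1.5, 0.3, -3.4]
grip_width: 0.196
dial c [289.5 239.3] needle img angle(cw deg, 0=right) 66 139.0 186.0
t 22.5 shift [ 0.1  3.4 -1.4] turn -0.0 cur ang -7.9 j6 1.86
[ 2.06180552 -0.4186124  -2.67048901]
```

View pics/e1.png

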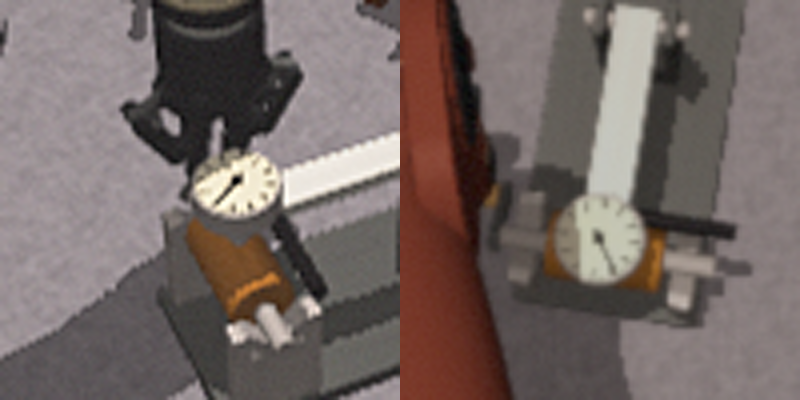

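```bash
python3 -m inch '[[[0,0,0,0,0.3],[0,0,0,0,0.5],[0,0,0,0,0.7],[0,0,0,0,0.7],[0,0,0,0,0.7],[0,0,0,0,0.7],[0,-20,1,0,0.7],[0,-50,3,0,0.7],[0,-85,10,0,0.7],[0,-120,40,0,0.7],[0,-150,75,0,0.7],[0,-165,110,0,0.7],[0,-165,140,0,0.7],[0,-165,140,0,0.7],[0,-165,140,0,0.7]]]'
python3 - <<'E'
from h import *
dial("pics/e2.png");goto(g2w(.0295,.106,.054),-7.9);print(r.read_state()["force"])
E
```

```text
time: 23.75
tcp_pos: [0.5268, 0.3458, 0.2219]
tool_rot: [-0.705, 0.706, -0.048, 0.048]
force: [-0.9, -1.1, 0.1]
grip_width: 0.703
dial c [289.5 239.3] needle img angle(cw deg, 0=right) 60 148.0 193.0
t 23.85 shift [   0.2  167.9 -140.8] turn -0.0 cur ang -7.9 j6 2.08
[ 1.29798336 -1.59498     0.16338812]
```

View pics/e2.png

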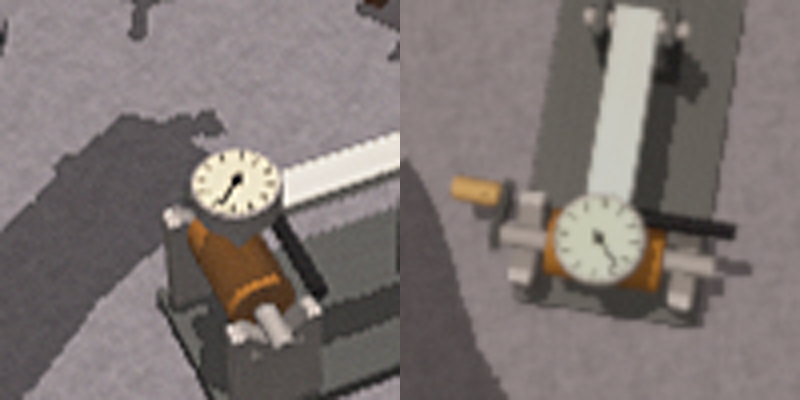

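```bash
python3 - <<'E'
from h import *
t=r.grab_frame("top")
hp=(240+77/4-.5,180+190/4-.5)
c_,s_=np.cos(GY),np.sin(GY)
for z in(.05,.06,.07,.08,.09):
    d=onplane(t,[hp],z)[0]-G;x=c_*d[0]+s_*d[1];print(z,"x",x.round(4),"rad",np.hypot(x,z-.09).round(4),"phi",np.degrees(np.arctan2(x,z-.09)).round(0))
ims=[cv2.resize(cv2.imread(n)[180:300,550-0:650],(390,468),interpolation=2) for n in("pics/e1.png","pics/e2.png")]
cv2.imwrite("pics/e3.png",np.hstack(ims))
# refined: zero ref direction
c=proj(t,g2w(0,0,.179))[0]
for n in (0,1.57,2.28,2.45,2.55):
    p=proj(t,g2w(.02*np.cos(n),-.02*np.sin(n),.179))[0]-c;print(n,np.degrees(np.arctan2(p[1],p[0])).round(1))
# dark mask centroid
g=cv2.cvtColor(t["pixels"],6).astype(float);yy,xx=np.mgrid[:480,:640];rr=np.hypot(xx-c[0],yy-c[1])
m=(rr<9);w=np.clip(150-g,0,None)*m
a=np.degrees(np.arctan2(yy-c[1],xx-c[0]));sel=(w>0)&(rr>2.5);print(np.c_[a[sel].round(),rr[sel].round(1),w[sel].round()])
E
```

```text
0.05 x 0.0337 rad 0.0523 phi 140.0
0.06 x 0.0327 rad 0.0444 phi 133.0
0.07 x 0.0317 rad 0.0374 phi 122.0
0.08 x 0.0306 rad 0.0322 phi 108.0
0.09 x 0.0296 rad 0.0296 phi 90.0
0 -81.3
1.57 8.2
2.28 49.0
2.45 58.8
2.55 64.6
[[61.   3.1  4. ]
 [56.   4.5  6. ]
 [62.   5.3  4. ]
 [53.   5.9  4. ]
 [58.   6.7  9. ]
 [62.   7.6  5. ]]
```

View pics/e3.png

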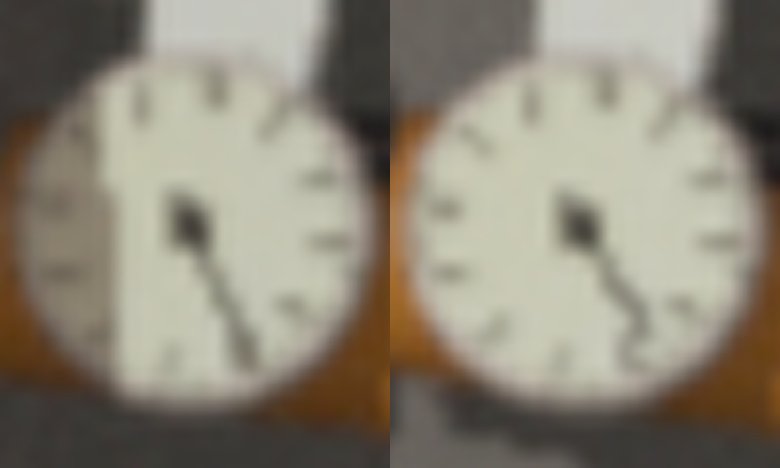

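```bash
python3 -m inch '[[[0,0,0,0,0.7],[0,0,0,0,0.7],[0,0,0,0,0.7],[0,0,0,0,0.7]]]' | head -1; python3 - <<'E'
from h import *
dial("pics/e4.png");cv2.imwrite("pics/f.png",r.grab_frame("top")["pixels"])
E
```

```text
time: 24.23
dial c [289.5 239.3] needle img angle(cw deg, 0=right) 60 148.0 193.0
```

View pics/f.png

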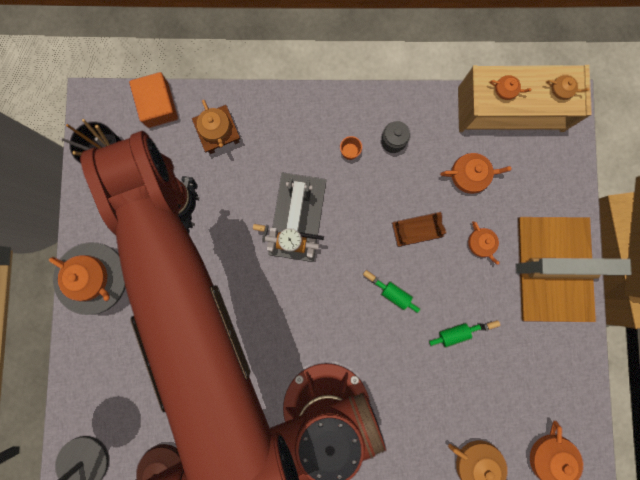

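View pics/e4.png

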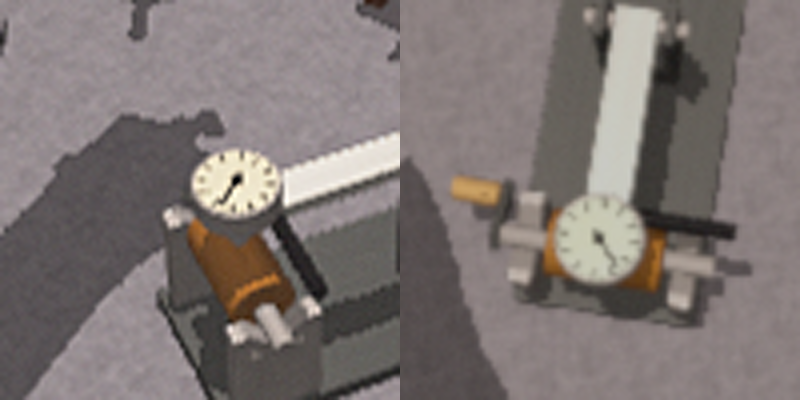

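```bash
python3 -c "
from rig import r
print(r.hand_in())"
```

```text
the job is handed in; nothing more can be done
None
```

I moved the roller from its rest into the V-blocks with the crank on the gauge's +y side. I let it go and guided the indicator arm down slowly by its bar. Then I turned the crank about 1⅓ turns, stopped at the high spot, let go and backed off. I handed in at about 24 s; `r.hand_in()` gave no verdict.

**Last checks:**
- **Position:** The pictures showed the roller lying in both V-blocks, the arm down, the gripper clear and the needle steady.
- **Reading:** The dial stood at about 2.45 rad, where at least 2.28 is needed. The peak should be about 2.4, judging by the limit you gave.
- **Bystanders:** The small and larger teapots, the cup and the jar showed no visible shift. My forearm hid the tall dark teapot in the last picture. The gripper stayed well above it and I felt no contact.

**Disagreements:**
- **Reading at the same spot:** The dial read about 0.1 rad higher while I held the handle than after I let go. My grip probably lifted the roller slightly.
- **Top of the turn:** The reading before gripping and the one a full turn later differed by about 12 degrees of needle angle. The handle was probably a few degrees off top the first time.
- **Location of the peak:** Because of that, I place the peak only at 129 to 141 degrees of crank turn from upright. I left the crank at about 130.

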